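Turn the revolving stock tray to the cord spool and lock it

ROBOT

A 6-joint arm with a two-finger parallel gripper is mounted at the origin on a cart in front of the work surface, level with it; the furniture and walls round the work are solid. World frame = base frame: x ahead of the robot, y to its left, z up, the work surface at z = 0. Lengths are in m, angles in rad, forces in N, time in s.
With the tool pointing down it reaches from about 0.3 to 0.775 m from the base axis. Payload 14.6 kg.
Tool frame: the origin (TCP) lies at the very end of the fingers, on their centre line; the grasp point (between the pads) lies 19 mm behind it; z points along the fingers, y is the line along which they close (so a half turn about z gives the same grasp; the last joint's range is limited). The gripper opens to 85 mm and grips with 20 to 120 N. Pads are 22 mm wide; open, the fingers measure 114 mm over their backs; the gripper's body (76 mm by 85 mm) begins 54 mm behind the grasp point. The pads swing forward as they close: fully open they stand 13 mm farther back than shut.
Start: joints at [-1.409, 0.3, 1.521, -0, 1.321, -0.067], TCP at [0.125, -0.536, 0.231] pointing down, gripper open.
Joint ranges: [-3.03, 3.03], [-0.79, 2.21], [0.23, 2.52], [-1.04, 4.18], [0, 3.07], [-2.55, 2.55]. Speed limits (rad/s): [2.22, 2.22, 2.57, 3.14, 3.14, 3.14].

INTERFACE

Orientations are given as a rotation vector (axis times angle).
In Python, from bench import env gives the robot as it stands.
- The arm moves only by the shell command python3 -m jog 'ROWS' [OPENING] [FORCE]. ROWS is JSON, a list of rows, each an object of numbers: "dx", "dy", "dz": the shift along the tool's x, y, z in m; "wx", "wy", "wz": the turn, a rotation vector about the tool's x, y, z in rad. A call has exactly 8 rows; each row is the pose to reach, as a shift and turn from the pose commanded when the call began, along the tool's axes at that moment; what a row does not reach only later rows make up. A row lasts 1/8 s, in which the tool goes at most 62.5 mm and 10.7 degrees, less where a joint would pass 70% of its speed; a pose out of reach is approached as far as the arm can. A call with a gripper value outside its range is refused whole. OPENING is the finger opening in m, from 0 to 0.0854, set as the call begins (- or left out, the last holds). The fingers move at their own pace and stop on an object; FORCE is the grip in N (left out, the last holds). Time passes only in rows, so rows that repeat a pose let the fingers close, or fill a call up. It gives the time, the measured TCP pose, the force, the opening and the grip force at its end, in the units of the state.
- env.state(): the state, without advancing time (a new reading comes with each control period).
- env.read_camera(name): name is "scene" or "top"; returns (picture, depth): 384x512x3 uint8, red, green, blue; 384x512 float32, m along the optical axis (not along the pixel's ray), 0 where there is no reading.
- env.camera_model(name): a dict with "camera_matrix" (3x3 intrinsics, pixels), "position" and "rotation" of the camera in the world. Camera axes: x right, y up, looking along -z (the intrinsics and any distortion apply to the point x, -y, -z); pixel columns grow to the right and rows downward; lengths in m; the calibration is good to about 2 mm. A picture is of the moment at which its call begins. camera_model takes no time and is no camera call.
- env.job_done(): hands the job in; it is judged then, once.
The state is a dict: "t": time; "joint_pos": joint angles; "joint_velocities": joint speeds; "joint_efforts": joint torques, N m; "eef_pos": TCP position; "orientation": TCP orientation; "wrist_force": force on the tool from outside, world axes, zero at the start; "wrist_torque": the same for the moment, N m; "opening": opening from 0.0 (shut) to 1.0 (fully open); "grasp_force": force on a finger pad.
Only numpy, scipy, OpenCV 4.12 (cv2) and the standard library are available. Lean on these libraries where they do the work, as an engineer would, in place of code of your own. Each camera call takes 0.05 s, during which the arm holds its last target. There are 200 camera calls.

TASK

With the fingertips, push the revolving tray round by the finger studs on its rim until the bay with the cord spool is at the front, behind the index pin, then press the pin's knob down fully home into the rim notch so that the tray is locked. Do not touch, lift or upset anything that lies in the tray, and leave the other things on the bench where they are.

Things in the scene. Friction and masses are not known exactly. Their poses are not given: they have to be found in the camera images.
- stand: Fixed steel base, bolted down. Origin: on the tray's vertical axis at bench height; z up. FRONT is its own -x, where a post (14 x 30 mm, outer face 179 mm from the axis, top 64 mm up) and an arm reaching inward over the rim carry the index pin. Post and arm reach only 15 mm to either side of the front line; the rest of the rim is free all round.
- tray: Aluminium tray, turns about the stand's axis either way with light friction (1.7 N at a stud); stops at once when not pushed. Origin: on the axis at bench height, z up. Six 60-degree bays; the middle of one lies along its own -x, the others every 60 degrees, each with a 14 mm wide index notch in the rim flange..
- stud (a point): Top centre of one of the six finger studs, 48 mm above the bench; turns with the tray. The studs are upright round steel pegs, 16 mm diameter, 152 mm from the axis, one at the outer end of each divider, so every 60 degrees, midway between bays (this one 30 degrees counter-clockwise, seen from above, from the tray's own -x).
- front_mark (a point): Fixed point at the height of the tray floor (28 mm above the bench, as is the flange, which reaches to radius 140 mm; the bays' lip, radius 122 mm, is 40 mm high, the dividers 49, the hub 56) on the front line, 80 mm from the axis: where the middle of the front bay lies when its notch is under the pin.
- pin (a joint): Index pin travel, m: 0 raised (start), 0.018 home. 10 mm thick, round nose, 130 mm from the axis on the front line, black 28 mm knob. Slides down stiffly (3 N) and stays where left. Enters a notch within about 7 mm (3 degrees) of it, centring the tray as it is pressed (up to 12 N); elsewhere it lands on the flange after 7 mm. Home, the tray has about 1 degree of play either way.
- pin_top (a point): Centre of the top of the pin's knob, 96 mm above the bench when raised, 78 mm when home; the arm below it is 64 mm high.
- line_spool: The wanted stock: white spool of cord, 53 mm diameter, 50 mm tall, standing loose in the middle of one bay, about 80 mm from the tray's axis. Origin: centre of its underside.
- pipe_cap: White plastic pipe cap, 68 mm diameter, 38 mm tall, loose in another bay. Origin: centre of its underside.
- strap_roll: Grey ring of perforated pipe strap, 69 mm diameter, 19 mm tall, loose in another bay. Origin: centre of its underside.
- red_carton: Small carton, 46 x 53 x 56 mm tall, loose in another bay. Origin: centre of its underside.
- plug_box_a: Spark plug carton, 26 x 27 x 34 mm tall, loose in another bay. Origin: centre of its underside.
- plug_box_b: Spark plug carton lying down, 26 x 35 x 26 mm tall, loose in another bay. Origin: centre of its underside.
- screwdriver_2: Screwdriver, 202 mm long, lying on the bench left of the tray, behind the vice; bystander.
- pack_1: Clear pack of fasteners, 60 x 73 x 26 mm tall, on the bench left of the tray; bystander.
- pack_2: Clear pack of fasteners, 55 x 73 x 26 mm tall, on the bench in front of the tray; bystander.
- tape_measure: Tape measure, 32 x 79 x 62 mm tall, on the bench left of the tray; bystander.

How it is judged:
On the way:
1. the spool's bay is brought to the front while the pin is still raised (horizontal distance between line_spool and front_mark below 0.025 m and value of joint pin below 0.01 m), for 0.2 s.
At the end, for the whole second after the job is handed in: The spool stands upright within 25 mm of the front mark, the index pin is pressed home in the notch (at least 15.5 of its 18 mm) and the tray is at rest (horizontal distance between line_spool and front_mark below 0.025 m and value of joint pin above 0.0155 m and angular speed of tray below 0.05 rad/s and angle between line_spool's own z axis and vertical below 0.15 rad); the robot touches nothing.
It fails at once if the robot touched something that lies in the tray (contact force between any of the fingers, the arm and red_carton above 1 N or contact force between any of the fingers, the arm and line_spool above 1 N or contact force between any of the fingers, the arm and pipe_cap above 1 N or contact force between any of the fingers, the arm and strap_roll above 1 N or contact force between any of the fingers, the arm and plug_box_a above 1 N or contact force between any of the fingers, the arm and plug_box_b above 1 N).
It fails at once if something in the tray was lifted or pushed out of it (z of any of red_carton, line_spool, pipe_cap, strap_roll, plug_box_a, plug_box_b in the frame of tray above 0.048 m or horizontal distance between any of red_carton, line_spool, pipe_cap, strap_roll, plug_box_a, plug_box_b and tray above 0.115 m).
It fails at once if something in the tray was tipped over (angle between any of red_carton, line_spool, pipe_cap, strap_roll, plug_box_a, plug_box_b's own z axis and vertical above 0.5 rad).
It fails at once if a thing on the bench beside the tray was moved (distance of any of screwdriver_2, pack_1, pack_2, tape_measure from where it was at the start of the episode above 0.02 m).
It also fails if it takes over 64 s, if anything falls off the work surface, if the arm or the gripper's body presses on something with over 40 N, if the wrist force passes 120 N, or if a joint passes its speed limit or range.

## Working session

There is one attempt and no reset: what is moved stays moved. The work goes in short steps, Python scripts to look and compute and a shell command to move; the robot and the scene stay as the last step left them, time stands still between calls to the robot, and variables do not carry over. Pictures are saved under pics/ and viewed, at most 10 in all, crops included, and the job is handed in when it is done.

```bash
mkdir -p pics
cat > h.py <<'E'
import numpy as np,cv2
from bench import env
def cloud(n,d):
    m=env.camera_model(n);K=np.array(m["camera_matrix"]);R=np.array(m["rotation"]);p=np.array(m["position"])
    v,u=np.mgrid[:d.shape[0],:d.shape[1]]
    c=np.stack([(u-K[0,2])/K[0,0]*d,-(v-K[1,2])/K[1,1]*d,-d],-1)
    return c@R.T+p
def snap(n,f):
    im,d=env.read_camera(n);cv2.imwrite(f,im[:,:,::-1]);np.savez(f[:-3]+'npz',d=d,im=im);return im,d,cloud(n,d)
E
python3 - <<'E'
from h import *
for n in("top","scene"):
    im,d,c=snap(n,f"pics/{n}0.png");m=env.camera_model(n);print(m)
s=env.state();print(s)
E
```

```text
Traceback (most recent call last):
  File "h.py", line 9, in snap
    im,d=env.read_camera(n);cv2.imwrite(f,im[:,:,::-1]);np.savez(f[:-3]+'npz',d=d,im=im);return im,d,cloud(n,d)
                                                                                                     ~~~~~^^^^^
  File "h.py", line 7, in cloud
    return c@R.T+p
           ~~~~~^~
ValueError: operands could not be broadcast together with shapes (384,512) (3,)
```

View pics/top0.png

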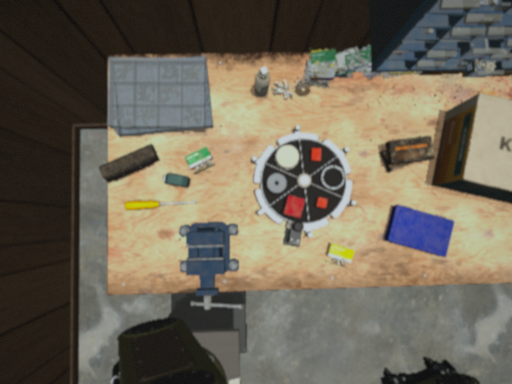

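```bash
sed -i 's/R=np.array(m\["rotation"\])/R=np.array(m["rotation"]);R=R if R.ndim==2 else cv2.Rodrigues(R)[0]/' h.py
python3 - <<'E'
from h import *
for n in("top","scene"):
    m=env.camera_model(n);print(m)
    im,d,c=snap(n,f"pics/{n}1.png")
    if n=="top":
        cv2.imwrite("pics/zoom.png",cv2.resize(im[120:260,235:375,::-1],None,fx=4.2,fy=4.2,interpolation=cv2.INTER_CUBIC))
        for u,v in[(303,181),(288,156),(332,179),(325,172),(277,183),(293,233),(316,154),(321,202),(294,206),(340,253),(291,223)]:print(u,v,c[v,u].round(3))
s=env.state();print(s)
E
```

```text
{'camera_matrix': array([[403.91519768,   0.        , 254.54102576],
       [  0.        , 403.91519768, 189.99367251],
       [  0.        ,   0.        ,   1.        ]]), 'position': array([ 0.45754376, -0.18314724,  1.16783498]), 'rotation': array([ 0.03724211, -0.08095091, -1.59365286])}
303 181 [ 0.563 -0.35   0.057]
288 156 [ 0.631 -0.309  0.07 ]
332 179 [ 0.569 -0.438  0.027]
325 172 [ 0.59  -0.419  0.026]
277 183 [ 0.561 -0.28   0.03 ]
293 233 [ 0.42  -0.317  0.064]
316 154 [ 0.638 -0.39   0.054]
321 202 [ 0.503 -0.397  0.063]
294 206 [ 0.493 -0.319  0.084]
340 253 [ 0.359 -0.452  0.026]
291 223 [ 0.447 -0.316  0.029]
{'camera_matrix': array([[401.5973498 ,   0.        , 257.92324415],
       [  0.        , 401.5973498 , 189.55854727],
       [  0.        ,   0.        ,   1.        ]]), 'position': array([ 0.21347832, -0.74228915,  0.77574454]), 'rotation': array([ 0.70097011, -0.19339438, -0.46067591])}
{'t': 0.15, 'joint_pos': array([-1.40862240e+00,  3.00334483e-01,  1.52143942e+00,  8.59524975e-06,
        1.32071042e+00, -6.65975848e-02]), 'joint_velocities': array([ 0.00143698, -0.00079681, -0.00349539, -0.00103719, -0.00020499,
       -0.00021861]), 'joint_efforts': array([-1.08749617e-03, -5.43665385e+01, -3.61887932e+01, -1.59643141e-04,
        3.09524039e-03, -1.88031589e-05]), 'eef_pos': array([ 0.12470079, -0.53549095,  0.23085619]), 'orientation': array([-3.12017775e+00, -3.58465304e-01,  5.38278541e-05]), 'wrist_force': array([-1.13070173, -0.34215036, -0.66410644]), 'wrist_torque': array([-0.04605539, -0.02103324, -0.03113915]), 'grasp_force': 0.0, 'opening': 1.0021113894692546}
```

View pics/zoom.png

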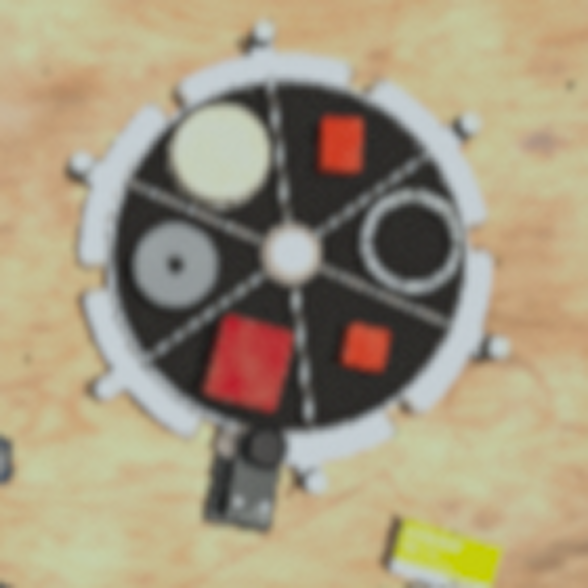

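View pics/scene1.png

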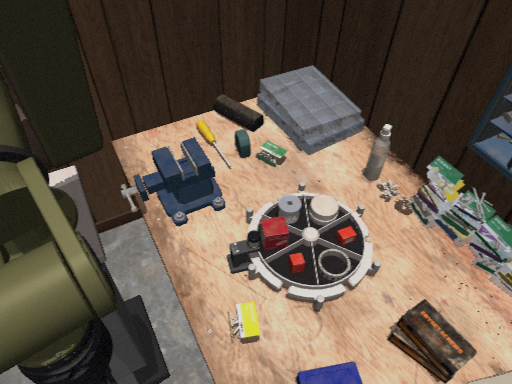

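Run:
```python
from h import *
from scipy.optimize import least_squares
z=np.load("pics/top1.npz");c=cloud("top",z["d"]);im=z["im"]
P=c.reshape(-1,3)
h=np.array([.563,-.35])
for _ in range(3):
    r=np.hypot(*(P[:,:2]-h).T);a=P[(abs(P[:,2]-.028)<.006)&(r>.126)&(r<.142)]
    f=least_squares(lambda q:np.hypot(a[:,0]-q[0],a[:,1]-q[1])-.131,h,loss='soft_l1',f_scale=.003);h=f.x
print("axis",h,len(a))
ztop=.056;m=(P[:,2]>.05)&(r<.02);print("hub",P[m].mean(0))
r=np.hypot(*(P[:,:2]-h).T)
# spool & cap top, studs
def cl(mask,name):
    n,l,s,ce=cv2.connectedComponentsWithStats(mask.reshape(384,512).astype(np.uint8))
    for i in range(1,n):
        q=P[(l==i).ravel()]
        if len(q)>3:
            e=q.mean(0);dx=e[:2]-h;print(name,len(q),e.round(4),"r",np.hypot(*dx).round(4),"ang",np.degrees(np.arctan2(dx[1],dx[0])).round(1),"px",ce[i].round(1), "ext",np.ptp(q,0).round(3))
cl((r<.115)&(r>.03)&(P[:,2]>.053),"item")
cl((r<.165)&(r>.143)&(P[:,2]>.035)&(P[:,2]<.06),"stud")
cl((r<.2)&(r>.11)&(P[:,2]>.06),"post")
```

```text
axis [ 0.567493   -0.35318907] 1222
hub [ 0.56714753 -0.35273712  0.05541849]
item 434 [ 0.6333 -0.3068  0.066 ] r 0.0805 ang 35.2 px [287.  155.5] ext [0.065 0.062 0.016]
item 86 [ 0.6379 -0.3892  0.0555] r 0.079 ang -27.1 px [316.  153.9] ext [0.032 0.026 0.007]
item 284 [ 0.5595 -0.274   0.0761] r 0.0796 ang 95.7 px [276.2 182.1] ext [0.05  0.052 0.028]
item 350 [ 0.494  -0.3181  0.0833] r 0.0815 ang 154.5 px [293.5 205.7] ext [0.062 0.057 0.037]
item 97 [ 0.5034 -0.3983  0.062 ] r 0.0784 ang -144.8 px [321.5 201.8] ext [0.028 0.031 0.014]
stud 28 [ 0.7175 -0.3406  0.0472] r 0.1506 ang 4.8 px [297.3 126.8] ext [0.014 0.014 0.017]
stud 31 [ 0.6533 -0.4772  0.0467] r 0.1508 ang -55.3 px [346.3 148.4] ext [0.015 0.015 0.018]
stud 27 [ 0.6318 -0.2159  0.0468] r 0.1516 ang 64.9 px [254.  157.8] ext [0.016 0.011 0.016]
stud 30 [ 0.5022 -0.4891  0.0472] r 0.1508 ang -115.6 px [352.8 201.7] ext [0.014 0.016 0.018]
stud 28 [ 0.4813 -0.2284  0.0474] r 0.1517 ang 124.6 px [259.8 211.5] ext [0.014 0.014 0.011]
stud 27 [ 0.4163 -0.3649  0.0482] r 0.1516 ang -175.6 px [309.7 233.8] ext [0.014 0.015 0.012]
post 9 [ 0.6576 -0.2885  0.0651] r 0.111 ang 35.7 px [280.1 147. ] ext [0.013 0.016 0.008]
post 246 [ 0.4229 -0.3225  0.0752] r 0.1478 ang 168.0 px [295.6 232. ] ext [0.063 0.036 0.04 ]
```

```bash
cat > plan.py <<'E'
import numpy as np
A=np.array([.5673,-.3530])
def pol(r,deg): return A+r*np.array([np.cos(np.radians(deg)),np.sin(np.radians(deg))])
def rows(p0,z0,yaw0,wps):
    c,s=np.cos(np.radians(yaw0)),np.sin(np.radians(yaw0))
    for (p,z,yaw) in wps:
        d=np.array(p)-p0
        print('{"dx":%.3f,"dy":%.3f,"dz":%.3f,"wz":%.3f},'%(d@[c,s],d@[s,-c],z0-z,-np.radians(yaw-yaw0)),end='')
    print()
E
python3 - <<'E'
from h import *
from plan import *
for n in("top","scene"):
    z=np.load(f"pics/{n}1.npz");P=cloud(n,z["d"]).reshape(-1,3)
    d=P[:,:2]-A;r=np.hypot(*d.T);an=np.degrees(np.arctan2(d[:,1],d[:,0]))%360
    near=(r<.19)&(r>.11)&(an>155)&(an<182)
    for nm,m in(("arm",near&(abs(P[:,2]-.064)<.004)&(r>.135)),("knob",near&(P[:,2]>.09))):
        q=P[m];
        if len(q)>4:
            (cx,cy),_,_=b=cv2.minAreaRect(q[:,:2].astype(np.float32));e=np.array([cx,cy])-A
            print(n,nm,len(q),q.mean(0).round(4),b,"r",np.hypot(*e),"ang",np.degrees(np.arctan2(e[1],e[0])), "meanang",an[m].mean(),"z",np.median(q[:,2]))
rows(np.array([.1247,-.5355]),.2309,13.1,[(pol(.156,52),.2,52)])
E
```

```text
top arm 137 [ 0.4123 -0.3206  0.0643] ((0.41340047121047974, -0.32132524251937866), (0.029869385063648224, 0.04286894574761391), 79.0684585571289) r 0.15712528511698096 ang 168.37009460940578 meanang 168.179565211421 z 0.06438683077058704
top knob 83 [ 0.4407 -0.3267  0.0955] ((0.4406581223011017, -0.32720983028411865), (0.027265852317214012, 0.023885827511548996), 88.59297943115234) r 0.12924123970728804 ang 168.48931815753627 meanang 168.28417350600088 z 0.09566312172039426
scene arm 265 [ 0.4119 -0.3215  0.0635] ((0.41279053688049316, -0.320383757352829), (0.03119782730937004, 0.046819645911455154), 77.19169616699219) r 0.15791451319589783 ang 168.0801212029443 meanang 168.58087814583882 z 0.0633451805825942
scene knob 123 [ 0.437  -0.3273  0.0946] ((0.4378122091293335, -0.32602256536483765), (0.028146281838417053, 0.024787023663520813), 61.97185516357422) r 0.1322681744187162 ang 168.2313669164839 meanang 168.82812909517511 z 0.09502828526980733
{"dx":0.594,"dy":-0.175,"dz":0.031,"wz":-0.679},
```

```bash
python3 -m jog '[{"dx":0.04,"dy":-0.012,"wz":-0.05},{"dx":0.09,"dy":-0.026,"wz":-0.1},{"dx":0.14,"dy":-0.041,"wz":-0.16},{"dx":0.19,"dy":-0.056,"wz":-0.22},{"dx":0.24,"dy":-0.071,"wz":-0.28},{"dx":0.29,"dy":-0.085,"wz":-0.34},{"dx":0.34,"dy":-0.1,"wz":-0.4},{"dx":0.38,"dy":-0.112,"wz":-0.45}]' 0 20; python3 -c "
from plan import *
p=np.array([.1247,-.5355])
c,s=np.cos(np.radians(13.1)),np.sin(np.radians(13.1))
p=p+.38*np.array([c,s])-.112*np.array([s,-c]);y=13.1+np.degrees(.45);print(p,y)
rows(p,.231,y,[(pol(.158,50),.231,50)])"
```

```text
[ 0.46942592 -0.34028719] 38.88310078088705
{"dx":0.223,"dy":0.041,"dz":0.000,"wz":-0.194},invalid input at $[0]: expected keys dx, dy, dz, wx, wy, wz
```

All six keys are needed.

```bash
sed -i 's/"dz":%.3f,"wz"/"dz":%.3f,"wx":0,"wy":0,"wz"/' plan.py; python3 -m jog '[{"dx":0.04,"dy":-0.012,"dz":0,"wx":0,"wy":0,"wz":-0.05},{"dx":0.09,"dy":-0.026,"dz":0,"wx":0,"wy":0,"wz":-0.1},{"dx":0.14,"dy":-0.041,"dz":0,"wx":0,"wy":0,"wz":-0.16},{"dx":0.19,"dy":-0.056,"dz":0,"wx":0,"wy":0,"wz":-0.22},{"dx":0.24,"dy":-0.071,"dz":0,"wx":0,"wy":0,"wz":-0.28},{"dx":0.29,"dy":-0.085,"dz":0,"wx":0,"wy":0,"wz":-0.34},{"dx":0.34,"dy":-0.1,"dz":0,"wx":0,"wy":0,"wz":-0.4},{"dx":0.38,"dy":-0.112,"dz":0,"wx":0,"wy":0,"wz":-0.45}]' 0 20
```

```text
t: 1.15
eef_pos: [0.4709, -0.3391, 0.231]
orientation: [-2.961, -1.05, 0.0]
wrist_force: [-0.1, -0.8, 0.1]
opening: -0.0
grasp_force: 0.0
```

```bash
python3 -m jog '[{"dx":0.04,"dy":0.007,"dz":0,"wx":0,"wy":0,"wz":-0.03},{"dx":0.08,"dy":0.014,"dz":0,"wx":0,"wy":0,"wz":-0.07},{"dx":0.12,"dy":0.022,"dz":0,"wx":0,"wy":0,"wz":-0.11},{"dx":0.16,"dy":0.03,"dz":0,"wx":0,"wy":0,"wz":-0.15},{"dx":0.195,"dy":0.036,"dz":0,"wx":0,"wy":0,"wz":-0.18},{"dx":0.223,"dy":0.041,"dz":0,"wx":0,"wy":0,"wz":-0.194},{"dx":0.223,"dy":0.041,"dz":0,"wx":0,"wy":0,"wz":-0.194},{"dx":0.223,"dy":0.041,"dz":0,"wx":0,"wy":0,"wz":-0.194}]'; python3 -c "
from h import *
from plan import *
s=env.state();o=s['orientation'];R=cv2.Rodrigues(o)[0];y=np.degrees(np.arctan2(R[1,0],R[0,0]));p=s['eef_pos'];print(p,y,R[:,2],pol(.158,50))"
```

```text
t: 2.15
eef_pos: [0.6683, -0.2326, 0.2309]
orientation: [-2.847, -1.327, 0.001]
wrist_force: [0.0, -0.4, 1.0]
opening: -0.003
grasp_force: 0.0
[ 0.66828481 -0.23260677  0.23091009] 49.98769772834674 [-7.39828141e-04  1.17529379e-04 -9.99999719e-01] [ 0.66886044 -0.23196498]
```

```bash
python3 -m jog '[{"dx":0,"dy":0,"dz":0.03,"wx":0,"wy":0,"wz":0},{"dx":0,"dy":0,"dz":0.07,"wx":0,"wy":0,"wz":0},{"dx":0,"dy":0,"dz":0.11,"wx":0,"wy":0,"wz":0},{"dx":0,"dy":0,"dz":0.15,"wx":0,"wy":0,"wz":0},{"dx":0,"dy":0,"dz":0.175,"wx":0,"wy":0,"wz":0},{"dx":0,"dy":0,"dz":0.19,"wx":0,"wy":0,"wz":0},{"dx":0,"dy":0,"dz":0.195,"wx":0,"wy":0,"wz":0},{"dx":0,"dy":0,"dz":0.195,"wx":0,"wy":0,"wz":0}]'; python3 -c "
from h import *
from plan import *
im,d,c=snap('scene','pics/s2.png')
cv2.imwrite('pics/s2z.png',cv2.resize(im[160:320,220:400,::-1],None,fx=3,fy=3))
p=pol(.158,50)
rows(p,.036,50,[(pol(.158,a),.036,a) for a in np.linspace(50,74,9)[1:]])
"
```

```text
t: 3.15
eef_pos: [0.6689, -0.2326, 0.0371]
orientation: [2.847, 1.327, 0.001]
wrist_force: [0.5, -0.0, 0.0]
opening: -0.004
grasp_force: 0.0
{"dx":-0.000,"dy":-0.008,"dz":0.000,"wx":0,"wy":0,"wz":-0.052},{"dx":-0.001,"dy":-0.017,"dz":0.000,"wx":0,"wy":0,"wz":-0.105},{"dx":-0.002,"dy":-0.025,"dz":0.000,"wx":0,"wy":0,"wz":-0.157},{"dx":-0.003,"dy":-0.033,"dz":0.000,"wx":0,"wy":0,"wz":-0.209},{"dx":-0.005,"dy":-0.041,"dz":0.000,"wx":0,"wy":0,"wz":-0.262},{"dx":-0.008,"dy":-0.049,"dz":0.000,"wx":0,"wy":0,"wz":-0.314},{"dx":-0.010,"dy":-0.057,"dz":0.000,"wx":0,"wy":0,"wz":-0.367},{"dx":-0.014,"dy":-0.064,"dz":0.000,"wx":0,"wy":0,"wz":-0.419},
```

View pics/s2z.png

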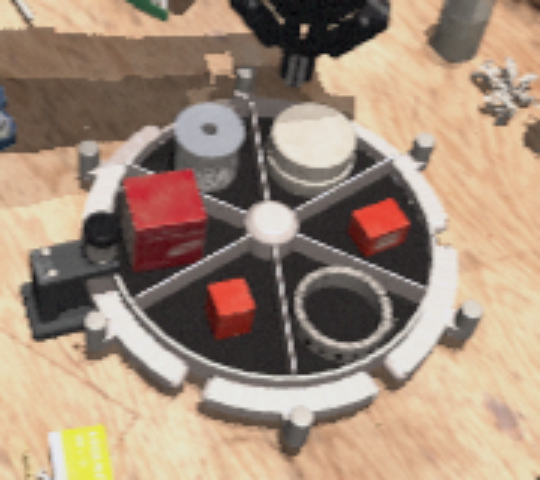

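The shut fingertips (crop 295,70) stand just clockwise of the stud at (245,80), outside the rim. Pushing now.

```bash
python3 -m jog '[{"dx":0,"dy":-0.008,"dz":0,"wx":0,"wy":0,"wz":-0.052},{"dx":-0.001,"dy":-0.017,"dz":0,"wx":0,"wy":0,"wz":-0.105},{"dx":-0.002,"dy":-0.025,"dz":0,"wx":0,"wy":0,"wz":-0.157},{"dx":-0.003,"dy":-0.033,"dz":0,"wx":0,"wy":0,"wz":-0.209},{"dx":-0.005,"dy":-0.041,"dz":0,"wx":0,"wy":0,"wz":-0.262},{"dx":-0.008,"dy":-0.049,"dz":0,"wx":0,"wy":0,"wz":-0.314},{"dx":-0.01,"dy":-0.057,"dz":0,"wx":0,"wy":0,"wz":-0.367},{"dx":-0.014,"dy":-0.064,"dz":0,"wx":0,"wy":0,"wz":-0.419}]'
cat > look.py <<'E'
import sys
from h import *
from plan import *
s=env.state();R=cv2.Rodrigues(s['orientation'])[0];p=s['eef_pos']
d=p[:2]-A;print("tcp",p.round(4),"r",np.hypot(*d).round(4),"ang",np.degrees(np.arctan2(d[1],d[0])).round(2),"yaw",np.degrees(np.arctan2(R[1,0],R[0,0])).round(2))
im,dd,c=snap('top','pics/%s.png'%sys.argv[1]);P=c.reshape(-1,3)
d=P[:,:2]-A;r=np.hypot(*d.T);an=np.degrees(np.arctan2(d[:,1],d[:,0]))
m=(r<.165)&(r>.143)&(P[:,2]>.035)&(P[:,2]<.057)
n,l,st,ce=cv2.connectedComponentsWithStats(m.reshape(384,512).astype(np.uint8))
for i in range(1,n):
    k=(l==i).ravel()
    if k.sum()>14: print("stud",k.sum(),r[k].mean().round(4),an[k].mean().round(1), (an[k].mean()%60).round(2))
for lo in(.086,):
    k=(r<.145)&(r>.115)&(P[:,2]>.06)&(P[:,2]<.105)&(an>160)&(an<176);print("knob z",np.percentile(P[k,2],[50,90,97]).round(4))
E
python3 look.py p1
```

```text
t: 4.2
eef_pos: [0.6113, -0.2019, 0.0378]
orientation: [2.505, 1.892, 0.003]
wrist_force: [1.3, 0.3, 0.6]
opening: 0.001
grasp_force: 0.9
tcp [ 0.6113 -0.2019  0.0378] r 0.1574 ang 73.75 yaw 74.12
stud 29 0.1514 21.6 21.62
stud 31 0.1511 -38.6 21.4
stud 31 0.1508 -98.7 21.34
stud 25 0.1522 141.3 21.35
stud 30 0.1516 -158.9 21.12
knob z [0.0954 0.0986 0.0997]
```

```bash
python3 -m jog '[{"dx":0,"dy":-0.008,"dz":0,"wx":0,"wy":0,"wz":-0.052},{"dx":-0.001,"dy":-0.017,"dz":0,"wx":0,"wy":0,"wz":-0.105},{"dx":-0.002,"dy":-0.025,"dz":0,"wx":0,"wy":0,"wz":-0.157},{"dx":-0.003,"dy":-0.033,"dz":0,"wx":0,"wy":0,"wz":-0.209},{"dx":-0.005,"dy":-0.041,"dz":0,"wx":0,"wy":0,"wz":-0.262},{"dx":-0.008,"dy":-0.049,"dz":0,"wx":0,"wy":0,"wz":-0.314},{"dx":-0.01,"dy":-0.057,"dz":0,"wx":0,"wy":0,"wz":-0.367},{"dx":-0.014,"dy":-0.064,"dz":0,"wx":0,"wy":0,"wz":-0.419}]'
```

```text
t: 5.25
eef_pos: [0.546, -0.1978, 0.0375]
orientation: [2.058, 2.371, 0.001]
wrist_force: [1.6, 1.6, 0.7]
opening: 0.004
grasp_force: 1.0
```

```bash
python3 -m jog '[{"dx":0,"dy":-0.008,"dz":0,"wx":0,"wy":0,"wz":-0.052},{"dx":-0.001,"dy":-0.017,"dz":0,"wx":0,"wy":0,"wz":-0.105},{"dx":-0.002,"dy":-0.025,"dz":0,"wx":0,"wy":0,"wz":-0.157},{"dx":-0.003,"dy":-0.033,"dz":0,"wx":0,"wy":0,"wz":-0.209},{"dx":-0.005,"dy":-0.041,"dz":0,"wx":0,"wy":0,"wz":-0.262},{"dx":-0.008,"dy":-0.049,"dz":0,"wx":0,"wy":0,"wz":-0.314},{"dx":-0.01,"dy":-0.057,"dz":0,"wx":0,"wy":0,"wz":-0.367},{"dx":-0.014,"dy":-0.064,"dz":0,"wx":0,"wy":0,"wz":-0.419}]'; python3 look.py p2
```

```text
t: 6.25
eef_pos: [0.4845, -0.2208, 0.0374]
orientation: [1.52, 2.747, 0.0]
wrist_force: [0.9, 2.4, 1.6]
opening: 0.0
grasp_force: 1.0
tcp [ 0.4845 -0.2208  0.0374] r 0.156 ang 122.07 yaw 122.08
stud 26 0.1512 10.5 10.5
stud 31 0.1509 -49.8 10.2
stud 27 0.1516 70.3 10.34
stud 30 0.1508 -109.9 10.07
stud 27 0.1515 -170.0 10.01
knob z [0.0946 0.0982 0.0999]
```

```bash
python3 -m jog '[{"dx":0,"dy":-0.005,"dz":0,"wx":0,"wy":0,"wz":-0.03},{"dx":-0.0005,"dy":-0.01,"dz":0,"wx":0,"wy":0,"wz":-0.062},{"dx":-0.001,"dy":-0.015,"dz":0,"wx":0,"wy":0,"wz":-0.094},{"dx":-0.0015,"dy":-0.019,"dz":0,"wx":0,"wy":0,"wz":-0.12},{"dx":-0.0015,"dy":-0.0225,"dz":0,"wx":0,"wy":0,"wz":-0.142},{"dx":-0.0015,"dy":-0.0225,"dz":0,"wx":0,"wy":0,"wz":-0.142},{"dx":-0.0015,"dy":-0.0225,"dz":0,"wx":0,"wy":0,"wz":-0.142},{"dx":-0.0015,"dy":-0.0225,"dz":0,"wx":0,"wy":0,"wz":-0.142}]'; python3 look.py p3
python3 - <<'E'
from h import *
from plan import *
z=np.load("pics/p3.npz");im=z["im"];c=cloud("top",z["d"]);P=c.reshape(-1,3)
d=P[:,:2]-A;r=np.hypot(*d.T);an=np.degrees(np.arctan2(d[:,1],d[:,0]))%360
k=(r>.045)&(r<.115)&(P[:,2]>.07)&(P[:,2]<.084)&(an>138)&(an<198);q=P[k,:2].mean(0);print(k.sum(),q,"front",pol(.08,168.4))
cv2.imwrite("pics/p3z.png",cv2.resize(im[120:260,235:375,::-1],None,fx=4,fy=4))
E
```

```text
t: 7.3
eef_pos: [0.4656, -0.2336, 0.0362]
orientation: [-1.324, -2.849, -0.0]
wrist_force: [0.1, 1.0, 0.5]
opening: -0.002
grasp_force: 0.2
tcp [ 0.4656 -0.2336  0.0362] r 0.1568 ang 130.43 yaw 130.15
stud 28 0.1506 19.1 19.06
stud 31 0.1508 -41.0 19.02
stud 26 0.1519 79.0 19.04
stud 31 0.1507 -101.3 18.74
stud 31 0.1511 -161.4 18.6
knob z [0.0961 0.099  0.0997]
266 [ 0.49022778 -0.34061772] front [ 0.48893398 -0.33691377]
```

View pics/p3z.png

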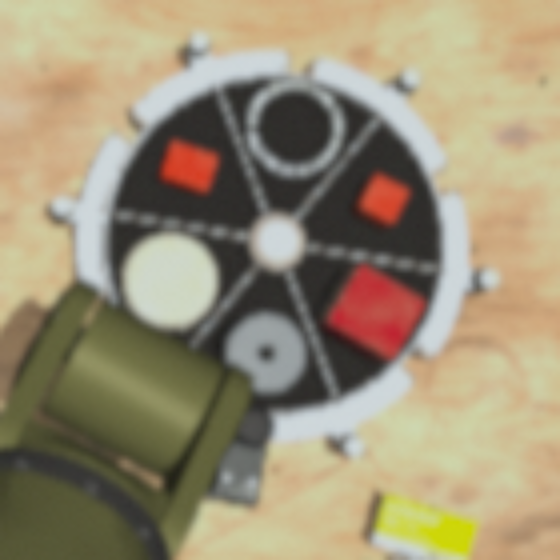

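The spool (crop 267,350) is in the front bay behind the pin, within 0.5° of it. Backing off and rising next.

```bash
python3 -m jog '[{"dx":0,"dy":0.006,"dz":0,"wx":0,"wy":0,"wz":0},{"dx":0,"dy":0.01,"dz":0,"wx":0,"wy":0,"wz":0},{"dx":0,"dy":0.01,"dz":-0.02,"wx":0,"wy":0,"wz":0},{"dx":0,"dy":0.01,"dz":-0.05,"wx":0,"wy":0,"wz":0},{"dx":0,"dy":0.01,"dz":-0.08,"wx":0,"wy":0,"wz":0},{"dx":0,"dy":0.01,"dz":-0.104,"wx":0,"wy":0,"wz":0},{"dx":0,"dy":0.01,"dz":-0.104,"wx":0,"wy":0,"wz":0},{"dx":0,"dy":0.01,"dz":-0.104,"wx":0,"wy":0,"wz":0}]'
python3 -c "
from plan import *
import json
from h import *
s=env.state();R=cv2.Rodrigues(s['orientation'])[0];y=np.degrees(np.arctan2(R[1,0],R[0,0]));p=s['eef_pos'];print(p,y,s['joint_pos'])
rows(p[:2],p[2],y,[(pol(.131,168.4),.14,168.4)])"
```

```text
t: 8.35
eef_pos: [0.473, -0.227, 0.1394]
orientation: [-1.323, -2.848, -0.0]
wrist_force: [-1.3, 0.6, -0.2]
opening: -0.001
grasp_force: 0.0
[ 0.47302845 -0.22699254  0.13943561] 130.16972499006934 [-5.17211776e-01  3.40691856e-01  1.69394306e+00 -4.21675857e-05
  1.10804633e+00 -1.21828710e+00]
{"dx":-0.054,"dy":-0.090,"dz":-0.001,"wx":0,"wy":0,"wz":-0.667},
```

```bash
python3 -m jog '[{"dx":-0.009,"dy":-0.015,"dz":0,"wx":0,"wy":0,"wz":-0.11},{"dx":-0.018,"dy":-0.03,"dz":0,"wx":0,"wy":0,"wz":-0.22},{"dx":-0.027,"dy":-0.045,"dz":0,"wx":0,"wy":0,"wz":-0.33},{"dx":-0.036,"dy":-0.06,"dz":0,"wx":0,"wy":0,"wz":-0.44},{"dx":-0.045,"dy":-0.075,"dz":0,"wx":0,"wy":0,"wz":-0.55},{"dx":-0.054,"dy":-0.09,"dz":0,"wx":0,"wy":0,"wz":-0.667},{"dx":-0.054,"dy":-0.09,"dz":0,"wx":0,"wy":0,"wz":-0.667},{"dx":-0.054,"dy":-0.09,"dz":0,"wx":0,"wy":0,"wz":-0.667}]'; python3 -c "
from plan import *
from h import *
print(pol(.131,168.4),env.state()['eef_pos'])
z=snap('scene','pics/s3.png');cv2.imwrite('pics/s3z.png',cv2.resize(z[0][140:310,200:390,::-1],None,fx=3,fy=3))"
```

```text
t: 9.35
eef_pos: [0.4393, -0.3259, 0.1396]
orientation: [-0.322, -3.124, -0.001]
wrist_force: [-0.3, -0.6, 0.2]
opening: 0.001
grasp_force: 0.0
[ 0.43897564 -0.32665879] [ 0.4393165  -0.32594966  0.1396264 ]
```

View pics/s3z.png

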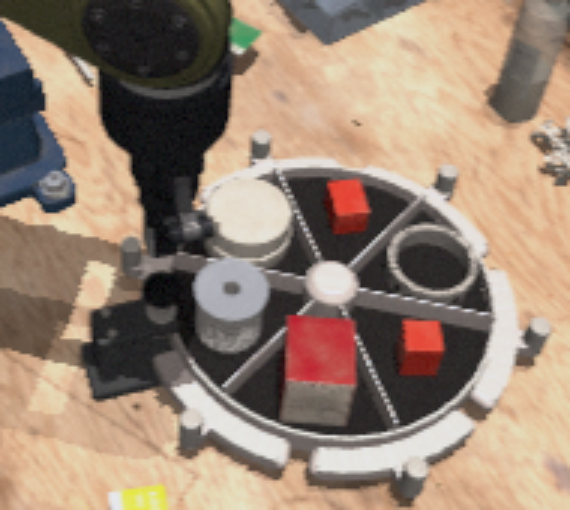

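The fingertips hang straight above the knob (crop 160,290) and everything in the tray is upright. Pressing down.

```bash
python3 -m jog '[{"dx":0,"dy":0,"dz":0.02,"wx":0,"wy":0,"wz":0},{"dx":0,"dy":0,"dz":0.035,"wx":0,"wy":0,"wz":0},{"dx":0,"dy":0,"dz":0.042,"wx":0,"wy":0,"wz":0},{"dx":0,"dy":0,"dz":0.046,"wx":0,"wy":0,"wz":0},{"dx":0,"dy":0,"dz":0.05,"wx":0,"wy":0,"wz":0},{"dx":0,"dy":0,"dz":0.054,"wx":0,"wy":0,"wz":0},{"dx":0,"dy":0,"dz":0.058,"wx":0,"wy":0,"wz":0},{"dx":0,"dy":0,"dz":0.061,"wx":0,"wy":0,"wz":0}]'
```

```text
t: 10.4
eef_pos: [0.4395, -0.3266, 0.0792]
orientation: [0.318, 3.125, -0.0]
wrist_force: [0.7, 2.2, 1.9]
opening: -0.003
grasp_force: 1.0
```

```bash
python3 -m jog '[{"dx":0,"dy":0,"dz":0.001,"wx":0,"wy":0,"wz":0},{"dx":0,"dy":0,"dz":0.0015,"wx":0,"wy":0,"wz":0},{"dx":0,"dy":0,"dz":0.002,"wx":0,"wy":0,"wz":0},{"dx":0,"dy":0,"dz":0.0025,"wx":0,"wy":0,"wz":0},{"dx":0,"dy":0,"dz":0.0025,"wx":0,"wy":0,"wz":0},{"dx":0,"dy":0,"dz":0.0025,"wx":0,"wy":0,"wz":0},{"dx":0,"dy":0,"dz":0.0025,"wx":0,"wy":0,"wz":0},{"dx":0,"dy":0,"dz":0.0025,"wx":0,"wy":0,"wz":0}]'
```

```text
t: 11.4
eef_pos: [0.4396, -0.3268, 0.078]
orientation: [0.318, 3.124, -0.001]
wrist_force: [-2.6, 4.1, 13.4]
opening: 0.001
grasp_force: 7.0
```

Home (force 13 N at 78 mm). Retreating straight up, then checking.

```bash
python3 -m jog '[{"dx":0,"dy":0,"dz":-0.01,"wx":0,"wy":0,"wz":0},{"dx":0,"dy":0,"dz":-0.03,"wx":0,"wy":0,"wz":0},{"dx":0,"dy":0,"dz":-0.06,"wx":0,"wy":0,"wz":0},{"dx":-0.03,"dy":0,"dz":-0.1,"wx":0,"wy":0,"wz":0},{"dx":-0.03,"dy":-0.04,"dz":-0.12,"wx":0,"wy":0,"wz":0},{"dx":0,"dy":-0.08,"dz":-0.13,"wx":0,"wy":0,"wz":0},{"dx":0.04,"dy":-0.12,"dz":-0.13,"wx":0,"wy":0,"wz":0},{"dx":0.08,"dy":-0.15,"dz":-0.13,"wx":0,"wy":0,"wz":0}]'
python3 look.py p4
python3 - <<'E'
from h import *
from plan import *
im,d,c=snap('scene','pics/s4.png');P=c.reshape(-1,3)
q=P[(np.hypot(*(P[:,:2]-pol(.130,168.4)).T)<.013)&(P[:,2]>.066)];print("knob top scene",np.percentile(q[:,2],[50,90]))
cv2.imwrite('pics/s4z.png',cv2.resize(im[140:310,200:390,::-1],None,fx=3,fy=3))
E
```

```text
t: 12.4
eef_pos: [0.329, -0.4584, 0.2069]
orientation: [-0.319, -3.125, 0.0]
wrist_force: [0.2, -1.1, -0.1]
opening: -0.005
grasp_force: 0.0
tcp [ 0.329  -0.4584  0.2069] r 0.2605 ang -156.15 yaw 168.36
stud 27 0.151 19.0 19.02
stud 31 0.1509 -41.0 18.99
stud 25 0.1518 79.1 19.05
stud 30 0.1509 -101.2 18.79
stud 27 0.1517 139.0 18.96
stud 30 0.1513 -161.4 18.57
knob z [0.0772 0.0811 0.0821]
knob top scene [0.07651588 0.07861569]
```

View pics/s4z.png

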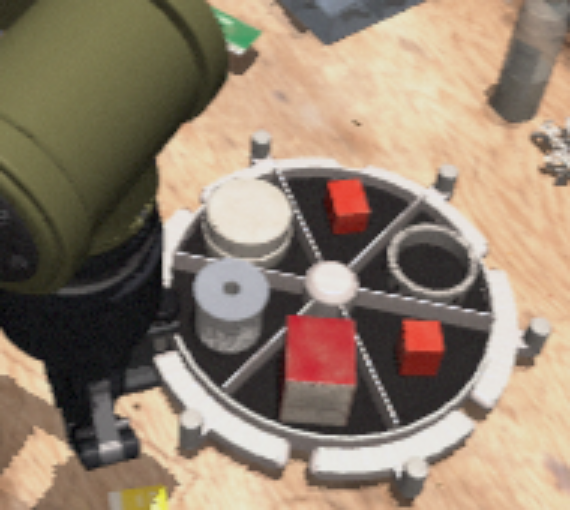

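The picture shows the spool (230,300) upright in the front bay and the arm clear. The depth readings put the knob top at about 78 mm, so the pin is home.

```bash
python3 -c "
from bench import env
print(env.job_done())"
```

```text
the job is handed in; nothing more can be done
None
```

The cord spool's bay is at the front with the index pin pressed home (knob top at about 78 mm), everything in the tray is standing as it was, and the job was handed in at about 12.5 s; the hand-in returned no verdict.

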